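# Set the code on the pottery studio's lock box

### The job

The steel box on the painting table, where the studio locks away its gold lustre, opens on the code three-four. On its lid, first turn the large dial until its white pointer stands at mark three, then turn the small dial until its pointer stands at mark four, counting the marks clockwise from the long zero mark of each dial. Leave both dials standing at the code.

Things in the scene. Friction and masses are not known exactly. Their poses are not given: they have to be found in the camera images.
- dial_large (a joint): Large dial's turn, rad: 0 with its white pointer at the long zero mark (far side of the box), growing clockwise seen from above. Ten black marks on the fixed aluminium face (diameter 100 mm), 36 degrees apart, so mark n is at 0.628 n. Range 0 to 6.1, light friction (0.04 N m), no clicks, stays where left. Wanted: mark three, 1.885. Starts at 0.45 to 1.25, so turn it clockwise by 36 to 82 degrees.
- dial_large_top (a point): Centre of the top of the large dial's black upright grip bar (56 long, 14 thick, 36 mm tall, on a disc of diameter 70 mm), on the vertical turning axis, 135 mm above the table. Turns with the dial: x points along the bar to its pointer end (white line), z up. Dials: 140 mm apart, left or right, on the 85 mm high lid of a grey steel box, 284 x 154 mm, fixed.
- dial_small (a joint): Small dial's turn, rad: 0 with its white pointer at the long zero mark (far side of the box), growing clockwise seen from above. Ten black marks on the fixed aluminium face (diameter 72 mm), 36 degrees apart, so mark n is at 0.628 n. Range 0 to 6.1, light friction (0.04 N m), no clicks, stays where left. Wanted: mark four, 2.513. Starts at 3.15 to 3.95, so turn it counter-clockwise by 36 to 82 degrees.
- dial_small_top (a point): Centre of the top of the small dial's black upright grip bar (34 long, 10 thick, 36 mm tall, on a disc of diameter 42 mm), on the vertical turning axis, 135 mm above the table. Turns with the dial: x points along the bar to its pointer end (white line), z up. Midway between the dials lies a loose tile, 55 x 22 x 7 mm.

How it is judged:
By the outcome, as a careful person would: the job done as asked, in the order asked, and still so for the second after the job is handed in, with the robot touching nothing.
It also fails if it takes over 46 s, if anything falls off the work surface, if the arm or the gripper's body presses on something with over 40 N, if the wrist force passes 120 N, or if a joint passes its speed limit or range.

### The arm

A 7-joint arm with a two-finger parallel gripper is mounted at the origin on the work surface. World frame = base frame: x ahead of the robot, y to its left, z up, the work surface at z = 0. Lengths are in m, angles in rad, forces in N, time in s.
With the tool pointing down it reaches from about 0.35 to 0.9 m from the base axis. Payload 8.1 kg.
Tool frame: the origin (TCP) lies at the very end of the fingers, on their centre line; the grasp point (between the pads) lies 19 mm behind it; z points along the fingers, y is the line along which they close (so a half turn about z gives the same grasp; the last joint's range is limited). The gripper opens to 85 mm and grips with 20 to 120 N. Pads are 22 mm wide; open, the fingers measure 114 mm over their backs; the gripper's body (76 mm by 85 mm) begins 54 mm behind the grasp point. The pads swing forward as they close: fully open they stand 13 mm farther back than shut.
Start: joints at [1.069, 0.434, 0.025, 1.573, -0.012, 1.134, -0.075], TCP at [0.243, -0.576, 0.231] pointing down, gripper open.
Joint ranges: [-2.62, 2.62], [-0.44, 2.09], [-1.27, 1.32], [0.08, 2.57], [-1.32, 4.46], [0.12, 2], [-2.74, 2.74]. Speed limits (rad/s): [2.22, 2.22, 3.01, 3.01, 3.14, 3.14, 3.14].

### API

Orientations are given as a unit quaternion [w, x, y, z].
In Python, from station import telemetry, viewer, robot, spotter gives the robot as it stands.
- The arm moves only by the shell command python3 -m jog 'ROWS'. ROWS is JSON, a list of rows, each an object with "slide": the shift along the tool's x, y, z scaled (see below), a list of three; "twist": the turn about the tool's z scaled (see below); "fingers": the closure, from -1 (fully open) to 1 (shut), so that 0 is half open. A call has exactly 5 rows; each row shifts and turns the commanded pose from where the row before left it, along the tool's axes as they then stand; what a row does not reach is not made up. The controller multiplies each number of a shift by 4 cm and each number of a turn by pi/2 rad. A row lasts 1/12 s, in which the tool goes at most 41.7 mm and 7.16 degrees, less where a joint would pass 70% of its speed; a pose out of reach is approached as far as the arm can. A call with a number of a shift or a turn outside -1 to 1 is refused whole. A call with a gripper value outside its range is refused whole. The fingers move at their own pace and stop on an object; the grip force is fixed at half the most. Time passes only in rows, so rows that do not move let the fingers close, or fill a call up. It gives the time, the measured TCP pose, the force, the opening and the grip force at its end, in the units of the state.
- telemetry.get_obs(): the state, without advancing time (a new reading comes with each control period).
- viewer.get_image(name): name is "scene" or "top" or "wrist"; returns (picture, depth): 420x560x3 uint8, blue, green, red; 420x560 float32, m along the optical axis (not along the pixel's ray), 0 where there is no reading.
- viewer.camera_params(name): a dict with "fx", "fy", "cx", "cy" (pixels), "k1" (the pictures are not rectified: a ray, as slopes to the right and down, at radius r is drawn at 1 + k1 r^2 times it, then the intrinsics apply), "eye" and "orientation" of the camera in the world; the wrist camera has in their place "mount" (4x4, takes a point from camera to tool coordinates, whose origin is the TCP and whose axes are the flange's). Camera axes: x right, y up, looking along -z (the intrinsics and any distortion apply to the point x, -y, -z); pixel columns grow to the right and rows downward; lengths in m; the calibration is good to about 2 mm. A picture is of the moment at which its call begins: read the wrist's pose just before it. camera_params takes no time and is no camera call.
- robot.job_done(): hands the job in; it is judged then, once.
Trained networks look in the newest picture that a camera, given by its name, has taken for a name from the list of things; names that differ only in an ending like _2 or _b are one class to them, and where a whole thing is asked for, a point or a joint stands for the part that bears it (a point fixed in the world has none). Each returns a list of dicts, best first, with "confidence" (0 to 1); they miss things now and then, are a little off and sometimes report something else, mostly with a low value. They report only what shows in the picture. A call takes as long as a camera call.
- spotter.spot_in(camera, thing): "extent" ([left, top, right, bottom] as shares, 0 to 1, of the picture: columns of its width, rows of its height, round what is visible of it).
- spotter.regions_of(camera, thing): "mask" (420x560 bool, what is visible of it) and "extent" ([left, top, right, bottom] as shares, 0 to 1, of the picture: columns of its width, rows of its height, round what is visible of it).
- spotter.pinpoint(camera, thing): "location" ([column, row] as shares, 0 to 1, of the picture: columns of its width, rows of its height: a listed point, or the origin of a listed thing).
The state is a dict: "time": time; "joint_positions": joint angles; "qvel": joint speeds; "joint_efforts": joint torques, N m; "position": TCP position; "tool_rot": TCP orientation; "force": force on the tool from outside, world axes, zero at the start; "ft_torque": the same for the moment, N m; "grip_width": finger opening in m; "grip_force": force on a finger pad.
Only numpy, scipy, OpenCV 4.12 (cv2) and the standard library are available. Lean on these libraries where they do the work, as an engineer would, in place of code of your own. Each camera call takes 0.05 s, during which the arm holds its last target. There are 200 camera calls.

## Working session

There is one attempt and no reset: what is moved stays moved. The work goes in short steps, Python scripts to look and compute and a shell command to move; the robot and the scene stay as the last step left them, time stands still between calls to the robot, and variables do not carry over. Pictures are saved under pics/ and viewed, at most 10 in all, crops included, and the job is handed in when it is done.

```bash
ls; mkdir -p pics
cat > h.py <<'E'
import numpy as np, cv2
from scipy.spatial.transform import Rotation as R
from station import telemetry, viewer, robot, spotter
def q(o): return R.from_quat([o[1],o[2],o[3],o[0]])
def ray_params(name, obs=None):
    p=viewer.camera_params(name)
    if 'mount' in p:
        M=np.array(p['mount']); T=np.eye(4); T[:3,:3]=q(obs['tool_rot']).as_matrix(); T[:3,3]=obs['position']; T=T@M
    else:
        T=np.eye(4); T[:3,:3]=q(p['orientation']).as_matrix() if np.size(p['orientation'])==4 else np.array(p['orientation']); T[:3,3]=p['eye']
    return p,T
def undist(p,uv):
    K=np.array([[p['fx'],0,p['cx']],[0,p['fy'],p['cy']],[0,0,1.]])
    return cv2.undistortPoints(np.array(uv,float).reshape(-1,1,2),K,np.array([p['k1'],0,0,0.])).reshape(-1,2)
def at_z(p,T,uv,z):
    s=undist(p,uv); d=np.c_[s[:,0],-s[:,1],-np.ones(len(s))]@T[:3,:3].T
    return T[:3,3]+d*((z-T[2,3])/d[:,2])[:,None]
E
python3 - <<'E'
from h import *
o=telemetry.get_obs(); print(o['position'],o['tool_rot'],q(o['tool_rot']).as_matrix().round(3))
im,d=viewer.get_image('top'); cv2.imwrite('pics/top.png',im)
p,T=ray_params('top'); print(p)
for n in ['dial_large_top','dial_small_top']:
    for r in spotter.pinpoint('top',n)[:2]:
        uv=np.array(r['location'])*[560,420]; print(n,r['confidence'],uv,at_z(p,T,uv,0.135))
E
```

```text
pics
[ 0.2424375  -0.57552468  0.2305278 ] [-7.48548492e-04  9.80188809e-01  1.98063838e-01 -2.32778138e-04] [[ 0.922  0.388 -0.001]
 [ 0.388 -0.922  0.001]
 [-0.    -0.002 -1.   ]]
{'fx': 474.54452761618836, 'fy': 474.54452761618836, 'cx': 284.4581608751513, 'cy': 215.47619249207958, 'k1': -0.16912116117820974, 'eye': array([0.45725709, 0.02445783, 0.77592604]), 'orientation': array([ 0.71513115,  0.04832565, -0.05935377, -0.69478717])}
dial_large_top 0.61 [343.784 225.582] [[ 0.54432471 -0.06578137  0.135     ]]
dial_small_top 0.63 [249.48  255.486] [[0.49979901 0.0615071  0.135     ]]
```

View pics/top.png

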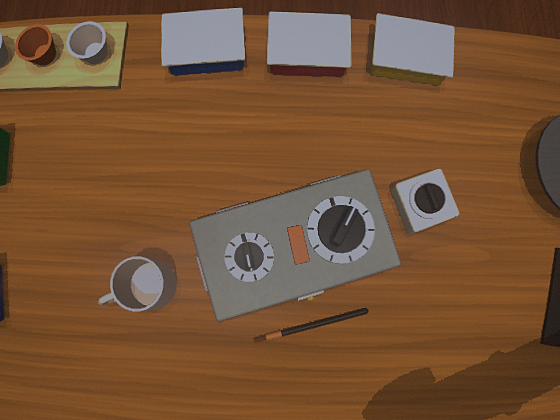

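The top view shows the grey box, with the large dial at about (341,229), its pointer up and right near (352,210), and the small dial at about (249,257), its pointer down near (250,266). The tile lies between them and the zero marks face the far side. Next I'll measure the pointer angles.

Run:
```python
from h import *
im=cv2.imread('pics/top.png'); 
crop=cv2.resize(im[180:300,210:390],None,fx=4.4,fy=4.4,interpolation=cv2.INTER_CUBIC)
cv2.imwrite('pics/c.png',crop)
```

```text
(no output)
```

View pics/c.png

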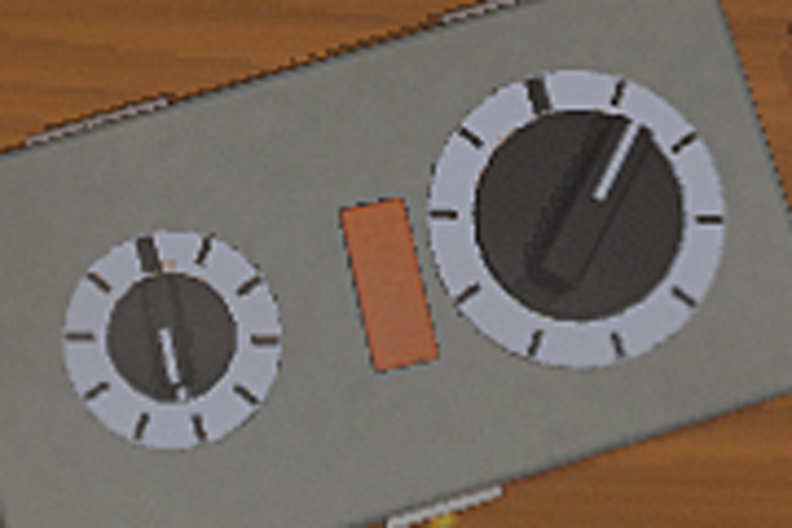

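The crop shows the large pointer running from (600,196) to (638,125), with its long zero mark at (538,95) and face centre at (577,218). The small pointer runs from (164,330) to (182,398), with its zero mark at (148,253) and face centre at (172,340).

Run:
```python
from h import *
p,T=ray_params('top')
o=telemetry.get_obs(); Rm=q(o['tool_rot']).as_matrix()
def w(c,z): return at_z(p,T,np.array(c,float).reshape(-1,2)/4.4+[209.6,179.6],z)[:,:2]
yaw=lambda v: np.degrees(np.arctan2(v[1],v[0]))
# marks 0..9 clockwise
L=w([(538,95),(619,92),(684,142),(709,219),(685,297),(619,345),(536,344),(467,293),(443,214),(470,138)],.088)
S=w([(148,253),(206,249),(249,286),(265,341),(246,394),(200,428),(141,426),(97,391),(79,337),(99,283)],.088)
for n,M,ptr in (('L',L,[(600,196),(638,125)]),('S',S,[(164,330),(182,398)])):
    c=M.mean(0); a=[yaw(m-c)+36*i for i,m in enumerate(M)]; a=(np.array(a)+180-a[0]+0)%360-180+a[0]
    z=a.mean(); P=w(ptr,.135); y=yaw(P[1]-P[0])
    print(n,'centre',c,'zero yaw',z,a.std(),'ptr yaw',y,'turn rad',np.radians((z-y)%360),P)
print(yaw(Rm[:2,0]), o['joint_positions'])
```

```text
L centre [ 0.54552884 -0.06808204] zero yaw 18.52301999855296 0.3227501382022448 ptr yaw -27.425098518237725 turn rad 0.8019459532145709 [[ 0.54639685 -0.06877116]
 [ 0.56919629 -0.08060194]]
S centre [0.50134002 0.06500272] zero yaw 18.478736552978415 0.36229728841396036 ptr yaw -163.1001083068692 turn rad 3.169148694772322 [[0.50088736 0.06507336]
 [0.48024106 0.05880057]]
22.84773334820217 [ 1.06937828  0.43505651  0.02496608  1.57385587 -0.01158719  1.13402046
 -0.07509436]
```

Run:
```python
from h import *
im,d=viewer.get_image('top'); p,T=ray_params('top')
for uv in [(553,170),(553,300),(548,330),(427,198),(500,300),(480,240),(340,229)]:
    z=d[uv[1],uv[0]]; s=undist(p,[uv])[0]; print(uv,(T[:3,:3]@(np.array([s[0],-s[1],-1])*z)+T[:3,3]).round(3))
im,d=viewer.get_image('scene'); cv2.imwrite('pics/scene.png',im)
```

```text
(553, 170) [ 0.658 -0.432  0.06 ]
(553, 300) [ 0.442 -0.453  0.009]
(548, 330) [ 0.391 -0.443  0.009]
(427, 198) [ 0.603 -0.209  0.056]
(500, 300) [ 0.443 -0.355  0.002]
(480, 240) [ 0.544 -0.32   0.001]
(340, 229) [ 0.539 -0.06   0.137]
```

View pics/scene.png

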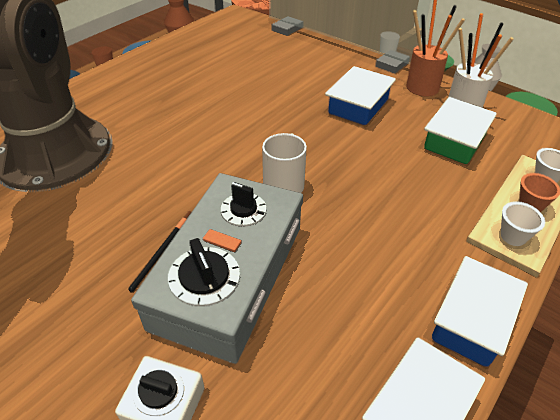

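The scene view shows a clear path at this height: the box is in the middle, the mug stands beyond the small dial, and nothing tall is in the way.

```bash
for i in 1 2 3; do python3 -m jog '[{"slide":[0.794,-0.584,0],"twist":0,"fingers":-1},{"slide":[0.794,-0.584,0],"twist":0,"fingers":-1},{"slide":[0.794,-0.584,0],"twist":0,"fingers":-1},{"slide":[0.794,-0.584,0],"twist":0,"fingers":-1},{"slide":[0.794,-0.584,0],"twist":0,"fingers":-1}]'; done
for i in 1 2 3; do python3 -m jog '[{"slide":[0,0,0],"twist":-0.078,"fingers":-1},{"slide":[0,0,0],"twist":-0.078,"fingers":-1},{"slide":[0,0,0],"twist":-0.078,"fingers":-1},{"slide":[0,0,0],"twist":-0.078,"fingers":-1},{"slide":[0,0,0],"twist":-0.078,"fingers":-1}]'; done
cat > st.py <<'E'
from h import *
import sys
o=telemetry.get_obs(); Rm=q(o['tool_rot']).as_matrix()
yaw=np.degrees(np.arctan2(Rm[1,0],Rm[0,0])); print('t',o['time'],'pos',o['position'].round(4),'yaw',yaw.round(2),'j',np.round(o['joint_positions'],2),'w',o['grip_width'],'F',np.round(o['force'],1))
if len(sys.argv)>1:
    t=np.array(list(map(float,sys.argv[1:4]))); print('slide units',(Rm.T@(t-o['position'])/.04).round(3),'twist units',(-((float(sys.argv[4])-yaw+180)%360-180)/90).round(4))
E
python3 st.py 0.5455 -0.0681 0.106 152.6
python3 - <<'E'
from h import *
o=telemetry.get_obs(); im,d=viewer.get_image('wrist'); cv2.imwrite('pics/w1.png',im)
p,T=ray_params('wrist',o); print(T[:3,3])
for r in spotter.pinpoint('wrist','dial_large_top')[:2]:
    uv=np.array(r['location'])*[560,420]; print(r['confidence'],uv,at_z(p,T,uv,0.135))
E
```

```text
time: 0.67
position: [0.3442, -0.405, 0.2313]
tool_rot: [0.0, 0.98, 0.198, 0.0]
force: [0.6, 0.5, -0.4]
grip_width: 0.0855
grip_force: 0.0
time: 1.08
position: [0.4453, -0.2357, 0.2315]
tool_rot: [0.0, 0.98, 0.198, 0.0]
force: [1.0, -1.1, 0.1]
grip_width: 0.0855
grip_force: 0.0
time: 1.5
position: [0.5463, -0.0663, 0.2314]
tool_rot: [0.0, 0.98, 0.198, 0.0]
force: [0.7, -1.1, 0.3]
grip_width: 0.0854
grip_force: 0.0
time: 1.92
position: [0.5456, -0.068, 0.2312]
tool_rot: [-0.0, 0.873, 0.487, -0.0]
force: [0.7, 0.3, -0.2]
grip_width: 0.0854
grip_force: 0.0
time: 2.33
position: [0.5456, -0.0682, 0.2312]
tool_rot: [-0.0, 0.686, 0.728, -0.0]
force: [-0.4, 0.4, 0.8]
grip_width: 0.0856
grip_force: 0.0
time: 2.75
position: [0.5456, -0.0682, 0.2312]
tool_rot: [-0.0, 0.435, 0.901, -0.0]
force: [0.4, -0.4, 0.1]
grip_width: 0.0858
grip_force: 0.0
t 2.75 pos [ 0.5456 -0.0682  0.2312] yaw 128.48 j [ 0.48  0.38 -0.61  1.72  0.24  1.11  0.47] w 0.0857914416242237 F [ 0.4 -0.4  0.1]
slide units [3.000e-03 1.000e-03 3.131e+00] twist units -0.268
[ 0.50280847 -0.014483    0.37426657]
0.9 [275.016 217.518] [[ 0.54571119 -0.06987959  0.135     ]]
```

View pics/w1.png

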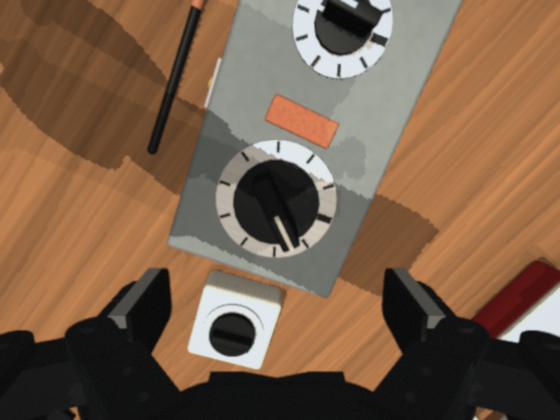

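The wrist view shows the large dial at about (276,199), its pointer from (277,220) to (291,249) and its zero mark at (324,218), so the position agrees with the top view. I'll finish the twist, descend and close.

```bash
python3 - <<'E'
from h import *
o=telemetry.get_obs(); p,T=ray_params('wrist',o)
P=at_z(p,T,[(277,220),(292,249)],.135)[:,:2]; v=P[1]-P[0]; print(np.degrees(np.arctan2(v[1],v[0])),P)
E
python3 -m jog '[{"slide":[0,0,0.6],"twist":-0.067,"fingers":-0.6},{"slide":[0,0,0.6],"twist":-0.067,"fingers":-0.6},{"slide":[0,0,0.2],"twist":-0.067,"fingers":-0.6},{"slide":[0,0,0.2],"twist":-0.067,"fingers":-0.6},{"slide":[0,0,0],"twist":0,"fingers":-0.6}]'
python3 -m jog '[{"slide":[0,0,0.5],"twist":0,"fingers":-0.5},{"slide":[0,0,0.5],"twist":0,"fingers":-0.5},{"slide":[0,0,0.3],"twist":0,"fingers":-0.5},{"slide":[0,0,0.2],"twist":0,"fingers":-0.5},{"slide":[0,0,0],"twist":0,"fingers":-0.5}]'
python3 st.py 0.5455 -0.0685 0.106 152.6
```

```text
-25.364850540164948 [[ 0.54790211 -0.07050277]
 [ 0.56998824 -0.08097344]]
time: 3.27
position: [0.5445, -0.0684, 0.1655]
tool_rot: [-0.002, 0.24, 0.971, -0.0]
force: [0.1, 0.2, 0.1]
grip_width: 0.0684
grip_force: 0.0
time: 3.68
position: [0.5449, -0.0682, 0.1062]
tool_rot: [-0.001, 0.241, 0.971, -0.0]
force: [0.4, 0.1, 0.6]
grip_width: 0.064
grip_force: 0.0
t 3.6833 pos [ 0.5449 -0.0682  0.1062] yaw 152.11 j [ 0.49  0.54 -0.65  1.86  0.41  0.88  0.73] w 0.06399878359491817 F [0.4 0.1 0.6]
slide units [-0.016  0.     0.004] twist units -0.0055
```

```bash
for i in 1 2; do python3 -m jog '[{"slide":[0,0,0],"twist":0,"fingers":1},{"slide":[0,0,0],"twist":0,"fingers":1},{"slide":[0,0,0],"twist":0,"fingers":1},{"slide":[0,0,0],"twist":0,"fingers":1},{"slide":[0,0,0],"twist":0,"fingers":1}]'; done
python3 st.py 0.5455 -0.0685 0.106 90.5
```

```text
time: 4.1
position: [0.5456, -0.0691, 0.1083]
tool_rot: [0.0, 0.24, 0.971, -0.001]
force: [-3.5, -4.0, 8.1]
grip_width: 0.0129
grip_force: 58.8
time: 4.52
position: [0.5456, -0.0691, 0.1083]
tool_rot: [0.0, 0.24, 0.971, -0.001]
force: [-4.0, -2.6, 8.5]
grip_width: 0.0127
grip_force: 58.9
t 4.5167 pos [ 0.5456 -0.0691  0.1083] yaw 152.2 j [ 0.49  0.54 -0.65  1.86  0.41  0.88  0.73] w 0.012731410066512185 F [-4.  -2.6  8.5]
slide units [0.008 0.012 0.058] twist units 0.6856
```

```bash
python3 -m jog '[{"slide":[0,0,-0.05],"twist":0,"fingers":1},{"slide":[0,0,0],"twist":0.068,"fingers":1},{"slide":[0,0,0],"twist":0.068,"fingers":1},{"slide":[0,0,0],"twist":0.068,"fingers":1},{"slide":[0,0,0],"twist":0.068,"fingers":1}]'
python3 -m jog '[{"slide":[0,0,0],"twist":0.068,"fingers":1},{"slide":[0,0,0],"twist":0.068,"fingers":1},{"slide":[0,0,0],"twist":0.068,"fingers":1},{"slide":[0,0,0],"twist":0.068,"fingers":1},{"slide":[0,0,0],"twist":0.068,"fingers":1}]'
python3 -m jog '[{"slide":[0,0,0],"twist":0.068,"fingers":1},{"slide":[0,0,0],"twist":0,"fingers":1},{"slide":[0,0,0],"twist":0,"fingers":1},{"slide":[0,0,0],"twist":0,"fingers":1},{"slide":[0,0,0],"twist":0,"fingers":1}]'
python3 st.py 0.5455 -0.0685 0.106 90.5
```

```text
time: 4.93
position: [0.5456, -0.0689, 0.1085]
tool_rot: [-0.0, 0.443, 0.897, -0.0]
force: [4.3, -2.4, -15.2]
grip_width: 0.013
grip_force: 61.8
time: 5.35
position: [0.5459, -0.0689, 0.1085]
tool_rot: [0.0, 0.664, 0.748, -0.0]
force: [4.8, -2.9, -15.5]
grip_width: 0.0126
grip_force: 61.6
time: 5.77
position: [0.5459, -0.0689, 0.1085]
tool_rot: [0.0, 0.701, 0.713, -0.0]
force: [5.2, -3.6, -14.2]
grip_width: 0.0129
grip_force: 61.6
t 5.7667 pos [ 0.5459 -0.0689  0.1085] yaw 91.02 j [ 0.31  0.48 -0.38  1.87  0.23  0.83 -0.18] w 0.012941333631494557 F [  5.2  -3.6 -14.2]
slide units [ 0.009 -0.01   0.063] twist units 0.0058
```

```bash
python3 -m jog '[{"slide":[0,0,0],"twist":0.006,"fingers":1},{"slide":[0,0,0],"twist":0,"fingers":-0.5},{"slide":[0,0,0],"twist":0,"fingers":-0.5},{"slide":[0,0,0],"twist":0,"fingers":-0.5},{"slide":[0,0,0],"twist":0,"fingers":-0.5}]'
python3 -m jog '[{"slide":[0,0,-0.3],"twist":0,"fingers":-0.5},{"slide":[0,0,-0.7],"twist":0,"fingers":-0.5},{"slide":[0,0,-0.7],"twist":0,"fingers":-0.5},{"slide":[0,0,-0.7],"twist":0,"fingers":-0.5},{"slide":[0,0,-0.6],"twist":0,"fingers":-0.5}]'
python3 -m jog '[{"slide":[0,0,0],"twist":0,"fingers":-0.5},{"slide":[0,0,0],"twist":0,"fingers":-0.5},{"slide":[0,0,0],"twist":0,"fingers":-0.5},{"slide":[0,0,0],"twist":0,"fingers":-0.5},{"slide":[0,0,0],"twist":0,"fingers":-0.5}]'
python3 st.py 0.502 0.064 0.108 16.9
python3 - <<'E'
from h import *
im,d=viewer.get_image('wrist'); cv2.imwrite('pics/w2.png',im)
E
```

```text
time: 6.18
position: [0.5459, -0.0679, 0.1097]
tool_rot: [0.0, 0.704, 0.71, 0.0]
force: [-0.1, 0.1, 0.3]
grip_width: 0.0611
grip_force: 0.0
time: 6.6
position: [0.5459, -0.0678, 0.2315]
tool_rot: [0.0, 0.704, 0.71, 0.001]
force: [0.4, 0.2, -0.8]
grip_width: 0.064
grip_force: 0.0
time: 7.02
position: [0.545, -0.0681, 0.2282]
tool_rot: [-0.001, 0.704, 0.71, -0.001]
force: [0.8, -0.2, 0.0]
grip_width: 0.0639
grip_force: 0.0
t 7.0167 pos [ 0.545  -0.0681  0.2282] yaw 90.53 j [ 0.34  0.35 -0.41  1.74  0.16  1.09 -0.11] w 0.06386300456673988 F [ 0.8 -0.2  0. ]
slide units [ 3.311 -1.038  3.008] twist units 0.8181
```

View pics/w2.png

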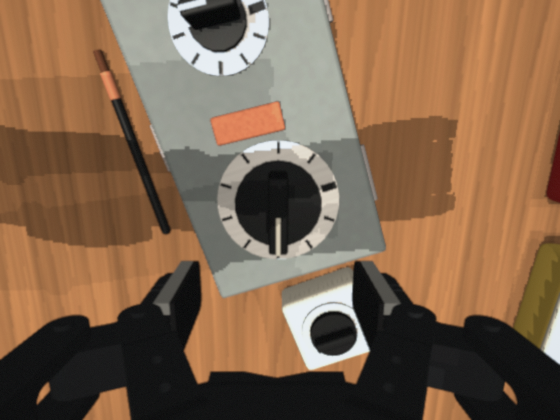

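The wrist view shows the large dial's pointer hanging straight down at (278,240). That is three marks clockwise from the long zero mark at (329,187), so it stands on mark three. Next is the small dial.

```bash
python3 -m jog '[{"slide":[0.828,-0.26,0],"twist":0,"fingers":-0.5},{"slide":[0.828,-0.26,0],"twist":0,"fingers":-0.5},{"slide":[0.828,-0.26,0],"twist":0,"fingers":-0.5},{"slide":[0.828,-0.26,0],"twist":0,"fingers":-0.5},{"slide":[0,0,0],"twist":0.074,"fingers":-0.5}]'
for i in 1 2; do python3 -m jog '[{"slide":[0,0,0],"twist":0.0744,"fingers":-0.5},{"slide":[0,0,0],"twist":0.0744,"fingers":-0.5},{"slide":[0,0,0],"twist":0.0744,"fingers":-0.5},{"slide":[0,0,0],"twist":0.0744,"fingers":-0.5},{"slide":[0,0,0],"twist":0.0744,"fingers":-0.5}]'; done
python3 st.py 0.502 0.064 0.109 16.9
python3 - <<'E'
from h import *
o=telemetry.get_obs(); im,d=viewer.get_image('wrist'); cv2.imwrite('pics/w3.png',im)
p,T=ray_params('wrist',o)
for r in spotter.pinpoint('wrist','dial_small_top')[:2]:
    uv=np.array(r['location'])*[560,420]; print(r['confidence'],uv,at_z(p,T,uv,0.135))
E
```

```text
time: 7.48
position: [0.5002, 0.0715, 0.2292]
tool_rot: [-0.002, 0.74, 0.672, 0.001]
force: [-0.3, 0.3, 0.2]
grip_width: 0.0642
grip_force: 0.0
time: 7.9
position: [0.5025, 0.064, 0.2287]
tool_rot: [-0.0, 0.906, 0.423, -0.001]
force: [-0.3, 0.6, -0.5]
grip_width: 0.0641
grip_force: 0.0
time: 8.32
position: [0.5026, 0.064, 0.2287]
tool_rot: [0.0, 0.99, 0.144, -0.001]
force: [-0.1, 0.3, -1.0]
grip_width: 0.0642
grip_force: 0.0
t 8.3167 pos [0.5026 0.064  0.2287] yaw 16.58 j [-0.03  0.26 -0.24  1.84  0.07  1.05 -1.59] w 0.06417870579370294 F [-0.1  0.3 -1. ]
slide units [-0.01  -0.004  2.992] twist units -0.0035
0.71 [275.184 213.318] [[0.50338013 0.06583173 0.135     ]]
```

View pics/w3.png

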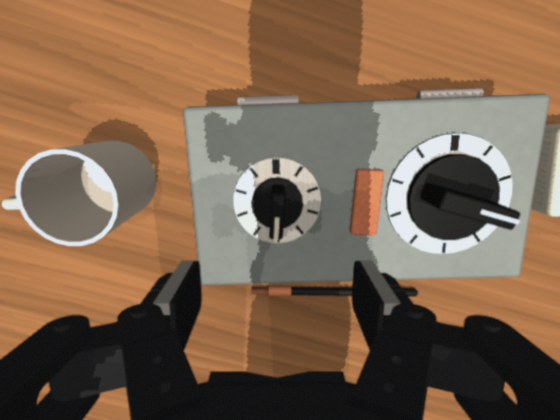

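The small dial's pointer at (277,228) is in line with the tool's x axis, and the mug and tile are clear. I'll descend and grip.

```bash
python3 -m jog '[{"slide":[0,0,0.8],"twist":0,"fingers":-0.5},{"slide":[0,0,0.8],"twist":0,"fingers":-0.5},{"slide":[0,0,0.7],"twist":0,"fingers":-0.5},{"slide":[0,0,0.4],"twist":0,"fingers":-0.5},{"slide":[0,0,0.27],"twist":0,"fingers":-0.5}]'
for i in 1 2; do python3 -m jog '[{"slide":[0,0,0],"twist":0,"fingers":1},{"slide":[0,0,0],"twist":0,"fingers":1},{"slide":[0,0,0],"twist":0,"fingers":1},{"slide":[0,0,0],"twist":0,"fingers":1},{"slide":[0,0,0],"twist":0,"fingers":1}]'; done
python3 st.py 0.502 0.064 0.109 54.5
```

```text
time: 8.83
position: [0.5013, 0.0637, 0.108]
tool_rot: [-0.0, 0.989, 0.149, -0.002]
force: [-0.1, -0.1, 0.7]
grip_width: 0.064
grip_force: 0.0
time: 9.25
position: [0.5037, 0.064, 0.1116]
tool_rot: [0.0, 0.989, 0.147, 0.001]
force: [-0.7, -0.0, 3.1]
grip_width: 0.0088
grip_force: 59.2
time: 9.67
position: [0.5036, 0.064, 0.1116]
tool_rot: [0.0, 0.989, 0.147, 0.001]
force: [-0.9, -1.0, 6.8]
grip_width: 0.0088
grip_force: 59.6
t 9.6667 pos [0.5036 0.064  0.1116] yaw 16.92 j [-0.05  0.4  -0.23  1.98  0.13  0.77 -1.64] w 0.008837082549995412 F [-0.9 -1.   6.8]
slide units [-0.04  -0.011  0.064] twist units -0.4176
```

```bash
python3 -m jog '[{"slide":[0,0,0],"twist":-0.07,"fingers":1},{"slide":[0,0,0],"twist":-0.07,"fingers":1},{"slide":[0,0,0],"twist":-0.07,"fingers":1},{"slide":[0,0,0],"twist":-0.07,"fingers":1},{"slide":[0,0,0],"twist":-0.07,"fingers":1}]'
python3 -m jog '[{"slide":[0,0,0],"twist":-0.068,"fingers":1},{"slide":[0,0,0],"twist":0,"fingers":1},{"slide":[0,0,0],"twist":0,"fingers":1},{"slide":[0,0,0],"twist":0,"fingers":1},{"slide":[0,0,0],"twist":0,"fingers":1}]'
python3 st.py 0.502 0.064 0.109 54.5
```

```text
time: 10.08
position: [0.5031, 0.0649, 0.1116]
tool_rot: [-0.0, 0.911, 0.413, 0.001]
force: [-3.5, 2.7, 7.9]
grip_width: 0.0086
grip_force: 59.9
time: 10.5
position: [0.503, 0.065, 0.1115]
tool_rot: [-0.0, 0.889, 0.459, 0.001]
force: [-3.8, 2.2, 8.7]
grip_width: 0.0087
grip_force: 60.0
t 10.5 pos [0.503  0.065  0.1115] yaw 54.59 j [ 0.07  0.42 -0.39  1.97  0.22  0.79 -1.07] w 0.008673810350119049 F [-3.8  2.2  8.7]
slide units [-0.035 -0.005  0.064] twist units 0.001
```

```bash
python3 -m jog '[{"slide":[0,0,0],"twist":0,"fingers":-0.5},{"slide":[0,0,0],"twist":0,"fingers":-0.5},{"slide":[0,0,0],"twist":0,"fingers":-0.5},{"slide":[0,0,0],"twist":0,"fingers":-0.5},{"slide":[0,0,0],"twist":0,"fingers":-0.5}]'
python3 -m jog '[{"slide":[0,0,-0.3],"twist":0,"fingers":-0.5},{"slide":[0,0,-0.7],"twist":0,"fingers":-0.5},{"slide":[0,0,-0.7],"twist":0,"fingers":-0.5},{"slide":[0,0,-0.7],"twist":0,"fingers":-0.5},{"slide":[0,0,-0.6],"twist":0,"fingers":-0.5}]'
python3 -m jog '[{"slide":[-0.7,0,0],"twist":0,"fingers":-0.5},{"slide":[-0.7,0,0],"twist":0,"fingers":-0.5},{"slide":[0,0,0],"twist":0,"fingers":-0.5},{"slide":[0,0,0],"twist":0,"fingers":-0.5},{"slide":[0,0,0],"twist":0,"fingers":-0.5}]'
python3 st.py
python3 - <<'E'
from h import *
im,d=viewer.get_image('wrist'); cv2.imwrite('pics/w4.png',im)
E
```

```text
time: 10.92
position: [0.5029, 0.0638, 0.1104]
tool_rot: [0.0, 0.889, 0.458, -0.0]
force: [0.2, -0.6, 0.1]
grip_width: 0.0641
grip_force: 0.0
time: 11.33
position: [0.503, 0.064, 0.2323]
tool_rot: [0.0, 0.889, 0.458, 0.0]
force: [1.2, 1.1, 0.5]
grip_width: 0.0642
grip_force: 0.0
time: 11.75
position: [0.4705, 0.0185, 0.2306]
tool_rot: [0.0, 0.889, 0.458, 0.0]
force: [0.6, 0.2, 0.2]
grip_width: 0.0641
grip_force: 0.0
t 11.75 pos [0.4705 0.0185 0.2306] yaw 54.5 j [ 0.2   0.22 -0.42  1.91  0.1   1.03 -0.88] w 0.06406603130767047 F [0.6 0.2 0.2]
```

View pics/w4.png

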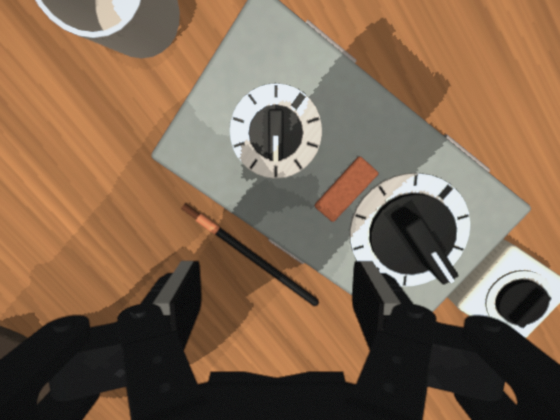

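The small pointer at (276,150) lines up with the mark at (276,171), four clockwise from zero at (299,100). The large pointer near (441,265) looks right too. I'll do one numeric check on both.

Run:
```python
from h import *
o=telemetry.get_obs(); p,T=ray_params('wrist',o)
y=lambda uv: np.degrees(np.arctan2(*(lambda v:(v[1],v[0]))(np.subtract(*at_z(p,T,uv,.135)[::-1,:2]))))
for n,uv in (('L',[(432,252),(449,278)]),('S',[(276,134),(276,159)])):
    print(n,(18.5-y(uv))%360/36)
```

```text
L 3.0043125365588432
S 3.9991727355181848
```

```bash
python3 -c "
from station import robot; print(robot.job_done())"
```

```text
the job is handed in; nothing more can be done
None
```

The large dial now stands at mark three and the small dial at mark four, turned in that order; a final check on the wrist image read 3.00 and 4.00, and the job was handed in at about 12 s with the gripper clear.

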